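# Load the sprung check scale to its green band

### The arm

A 6-joint arm with a two-finger parallel gripper is mounted at the origin on a cart in front of the work surface, level with it; the furniture and walls round the work are solid. World frame = base frame: x ahead of the robot, y to its left, z up, the work surface at z = 0. Lengths are in m, angles in rad, forces in N, time in s.
With the tool pointing down it reaches from about 0.35 to 0.775 m from the base axis. Payload 5.5 kg.
Tool frame: the origin (TCP) lies between the finger pads; the fingertips stand 8 mm ahead of it and the grasp point (between the pads) lies 11 mm behind it; z points along the fingers, y is the direction in which the jaws open and shut (so a half turn about z gives the same grasp; the last joint's range is limited). The gripper opens to 85 mm and grips with 20 to 120 N. Pads are 22 mm wide; open, the fingers measure 114 mm over their backs; the gripper's body (76 mm by 85 mm) begins 54 mm behind the grasp point. The pads swing forward as they close: fully open they stand 13 mm farther back than shut.
Start: joints at [1.08, 0.313, 0.046, 1.304, 0, 1.431], TCP at [0.198, 0.54, 0.239] pointing down, gripper open.
Joint ranges: [-2.76, 2.76], [-0.86, 1.69], [-1.03, 1.26], [-2.2, 2.34], [-1.47, 1.5], [-3.14, 3.14]. Speed limits (rad/s): [2.57, 2.57, 3.14, 3.14, 3.14, 3.14].

### API

Orientations are given as a rotation vector (axis times angle).
In Python, from workcell import manip gives the robot as it stands.
- The arm moves only by the tool carry_out, never from a script. Its argument "increments" is a list of rows, each a list of 3 entries, a list of its own where there are three numbers: the shift along the tool's x, y, z normalised to -1 to 1, where 1 is 20 mm, then the turn, a rotation vector about the tool's x, y, z normalised to -1 to 1, where 1 is 4 degrees, then the closure in counts, from 0 (fully open) to 255 (shut). A call has exactly 5 rows; each row shifts and turns the pose as measured when the row begins, along the tool's axes as they then stand; what a row does not reach is not made up. A row lasts 1/12 s, in which the tool goes at most 41.7 mm and 7.16 degrees, less where a joint would pass 70% of its speed; a pose out of reach is approached as far as the arm can. A call with a number of a shift or a turn outside -1 to 1 is refused whole. A call with a gripper value outside its range is refused whole. The fingers move at their own pace and stop on an object; "force" is the grip in N (left out, the last holds). Time passes only in rows, so rows that do not move let the fingers close, or fill a call up. It gives the time, the measured TCP pose, the force and the opening at its end, in the units of the state.
- manip.get_obs(): the state, without advancing time (a new reading comes with each control period).
- manip.read_camera(name): name is "scene" or "top"; returns the picture (480x640x3 uint8, blue, green, red); there is no depth.
- manip.calibration(name): a dict with "fx", "fy", "cx", "cy" (pixels), "pose" (4x4, takes a point from camera to world coordinates). Camera axes: x right, y down, z forward; pixel columns grow to the right and rows downward; lengths in m; the calibration is good to about 2 mm. A picture is of the moment at which its call begins. calibration takes no time and is no camera call.
- manip.close_job(): hands the job in, once; it reports no verdict.
The state is a dict: "time_s": time; "qpos": joint angles; "dq": joint speeds; "tau": joint torques, N m; "tool_pos": TCP position; "tool_rot": TCP orientation; "contact_force": force on the tool from outside, world axes, zero at the start; "wrist_torque": the same for the moment, N m; "gripper_width": finger opening in m.
Only numpy, scipy, OpenCV 4.12 (cv2) and the standard library are available. Lean on these libraries where they do the work, as an engineer would, in place of code of your own. Each camera call takes 0.05 s, during which the arm holds its last target. There are 200 camera calls.

### The job

Load the sprung scale: put the slotted brass weights on its flat upright blade one at a time, each pushed down over the blade until it lies flat on the seat or on the weight below it, until the red pointer has sunk into the green band; then stop and leave the other weights lying on the bench. The blade may stand swivelled a good way to either side, so feel for it gently by turning the weight on top of it; never press the pan down to its stop or push hard, and leave the other things where they are.

Things in the scene. Friction and masses are not known exactly. Their poses are not given: they have to be found in the camera images.
- scale: the scale, fixed to the bench: dark base plate 120 x 116 mm, grey housing 96 mm square up to 90 mm high; origin at the centre of the base's underside; its front (-x of this body) carries a white graduated plate with a green band, beside which the red pointer moves. z up
- pan (a joint): sinking of the sprung pan, m: 0 = top of its travel, 0.046 = hard stop (beyond 0.042 is forbidden). Spring 218 N/m; one weight sinks it 8 to 10 mm. The empty pan has an unknown tare and starts at 0.008 to 0.017. The red pointer is in the green band from 0.023 to 0.0326
- seat (a point): centre of the top of the round black seat (36 mm across, 16 mm high) on the aluminium pan (84 mm across), on the blade's vertical axis: where the lowest weight's underside comes to rest. Sinks with the pan; 0.165 m above the bench at joint 0. Axes as the scale's, z up
- blade_top (a point): top of the flat upright steel blade, on its axis, 40 mm above the seat; blade 24 x 6 mm in section. Its long side lies up to 50 degrees either way from the scale's x axis (swivels stiffly, 0.035 N m); no reading gives this angle (these axes are the scale's): find it by feel or camera. A slot enters when aligned to about 8 degrees. Two weights fit, always enough
- weight_a_mid (a point): centre (half-way up) of one of three alike brass weights: a square plate 44 x 44 mm, 16 mm thick, with rounded edges, about 200 g (each a little different), lying flat on the bench. A straight slot 28.5 x 10.5 mm goes right through its middle, top to bottom; the slot's long side runs along the point's x axis, z is up. Grip it across two opposite sides (44 mm).
- weight_b_mid (a point): centre (half-way up) of one of three alike brass weights: a square plate 44 x 44 mm, 16 mm thick, with rounded edges, about 200 g (each a little different), lying flat on the bench. A straight slot 28.5 x 10.5 mm goes right through its middle, top to bottom; the slot's long side runs along the point's x axis, z is up. Grip it across two opposite sides (44 mm).
- weight_c_mid (a point): centre (half-way up) of one of three alike brass weights: a square plate 44 x 44 mm, 16 mm thick, with rounded edges, about 200 g (each a little different), lying flat on the bench. A straight slot 28.5 x 10.5 mm goes right through its middle, top to bottom; the slot's long side runs along the point's x axis, z is up. Grip it across two opposite sides (44 mm).
- vial_black: clear glass vial with black cap, 25 mm wide, 49 mm high, standing; origin under its centre. Bystander
- vial_red: small vial with red cap, 20 mm wide, 41 mm high, standing; origin under its centre. Bystander
- petri: closed petri dish, 60 mm across, 14 mm high; origin under its centre. Bystander
- tape_roll: yellow roll of tape lying flat, 81 mm across, 19 mm high; origin under its centre. Bystander
Mind the look-alikes: they are no part of the job. What is shaped like the part that bears weight_b_mid but black or turquoise is not meant.

How it is judged:
On the way:
1. a first weight lies flat on the seat, down over the blade (((horizontal distance between weight_a_mid and seat below 0.005 m and z of weight_a_mid in the frame of seat between 0.004 and 0.0115 m and angle between weight_a_mid's own z axis and vertical below 0.08 rad) or (horizontal distance between weight_b_mid and seat below 0.005 m and z of weight_b_mid in the frame of seat between 0.004 and 0.0115 m and angle between weight_b_mid's own z axis and vertical below 0.08 rad) or (horizontal distance between weight_c_mid and seat below 0.005 m and z of weight_c_mid in the frame of seat between 0.004 and 0.0115 m and angle between weight_c_mid's own z axis and vertical below 0.08 rad))), for 0.2 s.
At the end, for the whole second after the job is handed in: Pan at rest with pan joint 0.022 to 0.0332 m; each weight lies either flat over the blade (centre within 5 mm of its axis and under 27.5 mm above the seat, tilt under 0.08 rad) or on the bench at least 90 mm from the axis (value of joint pan between 0.022 and 0.0332 m and velocity of joint pan between -0.005 and 0.005 m/s and ((horizontal distance between weight_a_mid and seat below 0.005 m and z of weight_a_mid in the frame of seat between 0.004 and 0.0275 m and angle between weight_a_mid's own z axis and vertical below 0.08 rad) or (horizontal distance between weight_a_mid and seat above 0.09 m and height (world z) of weight_a_mid between 0 and 0.02 m)) and ((horizontal distance between weight_b_mid and seat below 0.005 m and z of weight_b_mid in the frame of seat between 0.004 and 0.0275 m and angle between weight_b_mid's own z axis and vertical below 0.08 rad) or (horizontal distance between weight_b_mid and seat above 0.09 m and height (world z) of weight_b_mid between 0 and 0.02 m)) and ((horizontal distance between weight_c_mid and seat below 0.005 m and z of weight_c_mid in the frame of seat between 0.004 and 0.0275 m and angle between weight_c_mid's own z axis and vertical below 0.08 rad) or (horizontal distance between weight_c_mid and seat above 0.09 m and height (world z) of weight_c_mid between 0 and 0.02 m))); the robot touches nothing.
It fails at once if the pan is pressed down towards its stop (joint beyond 0.042 m) (value of joint pan above 0.042 m).
It fails at once if the scale is pushed hard (over 15 N) (contact force between scale and anything else above 15 N).
It fails at once if two weights are carried at once (((horizontal distance between weight_a_mid and seat above 0.03 m and height (world z) of weight_a_mid above 0.04 m) and (horizontal distance between weight_b_mid and seat above 0.03 m and height (world z) of weight_b_mid above 0.04 m)) or ((horizontal distance between weight_a_mid and seat above 0.03 m and height (world z) of weight_a_mid above 0.04 m) and (horizontal distance between weight_c_mid and seat above 0.03 m and height (world z) of weight_c_mid above 0.04 m)) or ((horizontal distance between weight_b_mid and seat above 0.03 m and height (world z) of weight_b_mid above 0.04 m) and (horizontal distance between weight_c_mid and seat above 0.03 m and height (world z) of weight_c_mid above 0.04 m))).
It fails at once if a bystander is moved more than 20 mm (distance of any of vial_black, vial_red, petri, tape_roll from where it was at the start of the episode above 0.02 m).
It also fails if it takes over 72 s, if anything falls off the work surface, if the arm or the gripper's body presses on something with over 40 N, if the wrist force passes 120 N, or if a joint passes its speed limit or range.

## Working session

There is one attempt and no reset: what is moved stays moved. The work goes in short steps, Python scripts to look and compute and a tool call to move; the robot and the scene stay as the last step left them, time stands still between calls to the robot, and variables do not carry over. Pictures are saved under pics/ and viewed, about 8 in all and at most 12, crops included, and the job is handed in when it is done.

Besides the shell and the picture viewer there is one more tool, called after "Call:" by a JSON object that holds its "name" and its "arguments", one argument or row to a line. carry_out: Moves the arm, as the interface text tells. Its arguments: {"type":"object","properties":{"increments":{"type":"array"},"force":{"type":"number"}},"required":["increments"]}

```bash
mkdir -p pics; python3 - <<'E'
from workcell import manip
import cv2,numpy as np
for n in("scene","top"):
    cv2.imwrite(f"pics/{n}0.png",manip.read_camera(n)); c=manip.calibration(n); print(n,c["fx"],c["fy"],c["cx"],c["cy"]);print(np.round(c["pose"],4))
print(manip.get_obs())
E
```

```text
scene 453.45467751256444 453.45467751256444 322.2891730223227 250.057597918055
[[-0.6305 -0.4051  0.6621 -0.0571]
 [-0.7762  0.3241 -0.5408  0.4861]
 [ 0.0045 -0.8549 -0.5188  0.6039]
 [ 0.      0.      0.      1.    ]]
top 466.4440625338841 466.4440625338841 322.04718852973025 245.4072729121039
[[-0.0493 -0.9712  0.2331  0.3196]
 [-0.9988  0.0467 -0.0163  0.0038]
 [ 0.0049 -0.2336 -0.9723  0.9904]
 [ 0.      0.      0.      1.    ]]
{'time_s': 0.1, 'qpos': array([ 1.08037067e+00,  3.13954423e-01,  4.51307506e-02,  1.30361342e+00,
       -2.22395211e-06,  1.43118302e+00]), 'dq': array([ 0.00067176, -0.00182885,  0.00296039,  0.00279774, -0.00138992,
        0.0005148 ]), 'tau': array([ 3.49752743e-03, -4.81723845e+01,  2.99244887e+01,  1.26970850e-02,
       -8.86876433e-05,  6.96909495e-06]), 'tool_pos': array([0.1974176 , 0.53959034, 0.23849707]), 'tool_rot': array([-5.48144835e-01, -3.09288781e+00,  2.45116204e-03]), 'contact_force': array([-0.14461449, -0.43787518,  0.36500496]), 'wrist_torque': array([ 0.05007146,  0.00649527, -0.05841439]), 'gripper_width': 0.0855356328535953}
```

View pics/scene0.png

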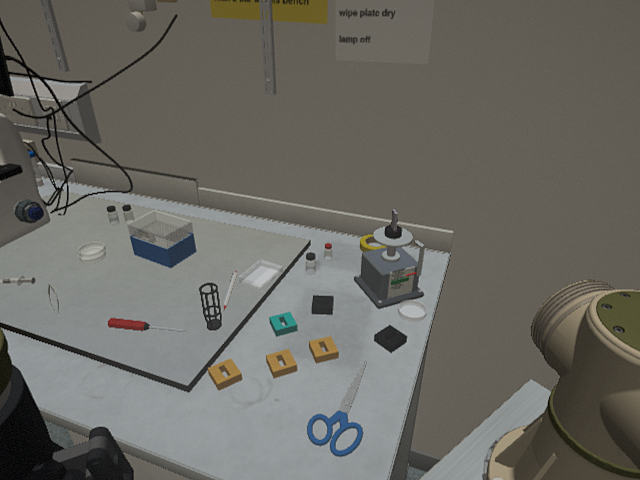

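View pics/top0.png

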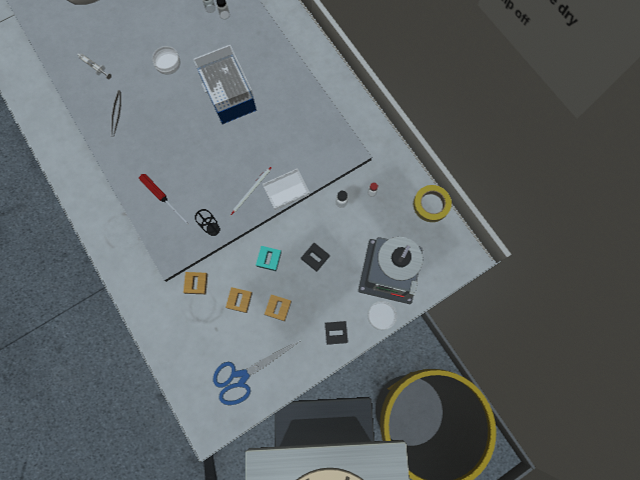

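The scene view shows three orange-brass weights at about (225,373), (281,363) and (323,348). The scale is at (390,270). The top view has the weights at (195,283), (239,300) and (278,308), and the pan at (400,257). The black and turquoise plates are decoys.

```bash
cat > h.py <<'E'
from workcell import manip
import cv2,numpy as np
from scipy.spatial.transform import Rotation as R
def ray(n,uv):
    c=manip.calibration(n);P=np.array(c["pose"])
    d=P[:3,:3]@np.array([(uv[0]-c["cx"])/c["fx"],(uv[1]-c["cy"])/c["fy"],1]);return P[:3,3],d/np.linalg.norm(d)
def onz(n,uv,z):
    o,d=ray(n,uv);return o+d*(z-o[2])/d[2]
def proj(n,p):
    c=manip.calibration(n);P=np.array(c["pose"]);q=P[:3,:3].T@(np.array(p)-P[:3,3]);return np.array([c["fx"]*q[0]/q[2]+c["cx"],c["fy"]*q[1]/q[2]+c["cy"]])
def tri(a,b):
    (o1,d1),(o2,d2)=ray("scene",a),ray("top",b)
    s=np.linalg.lstsq(np.c_[d1,-d2],o2-o1,rcond=None)[0];p,q=o1+d1*s[0],o2+d2*s[1];return (p+q)/2,np.linalg.norm(p-q)
def brass(n,img):
    h=cv2.cvtColor(img,cv2.COLOR_BGR2HSV);m=cv2.inRange(h,(8,90,60),(22,255,255))
    return m
def st():
    o=manip.get_obs();M=R.from_rotvec(o["tool_rot"]).as_matrix()
    print("t%.2f"%o["time_s"],"tcp",np.round(o["tool_pos"],4),"yawY %.1f"%np.degrees(np.arctan2(M[1,1],M[0,1])),"tilt %.2f"%np.degrees(np.arccos(-M[2,2])),"F",np.round(o["contact_force"],2),"T",np.round(o["wrist_torque"],3),"w %.4f"%o["gripper_width"],"q6 %.2f"%o["qpos"][5]);return o,M
E
python3 - <<'E'
from h import *
for n in("top","scene"):
    img=cv2.imread(f"pics/{n}0.png");m=brass(n,img)
    cs,_=cv2.findContours(m,cv2.RETR_EXTERNAL,cv2.CHAIN_APPROX_NONE)
    for c in cs:
        if cv2.contourArea(c)<150: continue
        # rays of outline and slot hole onto the top plane
        f=np.zeros_like(m);cv2.drawContours(f,[c],-1,255,-1)
        hole=cv2.bitwise_and(f,cv2.bitwise_not(m));ys,xs=np.nonzero(hole)
        w=np.array([onz(n,p[0],.016)[:2] for p in c],np.float32);r=cv2.minAreaRect(w*1000)
        print(n,cv2.boundingRect(c),"rect",np.round(r[0],1),np.round(r[1],1),round(r[2],1))
        if len(xs)>5:
            h=np.array([onz(n,p,.016)[:2] for p in zip(xs,ys)]);u,s,v=np.linalg.svd(h-h.mean(0));print("  slot",np.round(h.mean(0)*1000,1),len(xs),"ang %.1f"%np.degrees(np.arctan2(v[0,1],v[0,0])),s)
a=cv2.resize(cv2.imread("pics/top0.png")[225:310,350:440],None,fx=6,fy=6,interpolation=2)[:510]
b=cv2.resize(cv2.imread("pics/scene0.png")[200:310,345:435],None,fx=5,fy=5,interpolation=2)[:510]
a=a[:,:400]; 
cv2.imwrite("pics/c1.png",np.hstack([cv2.resize(cv2.imread("pics/top0.png")[235:285,375:430],(396,360),interpolation=2),cv2.resize(cv2.imread("pics/scene0.png")[205:305,350:430],(400,500),interpolation=2)[:360]]))
E
```

```text
top (265, 295, 26, 26) rect [425.4  86.9] [43.2 43.9] 69.6
  slot [425.1  86.5] 67 ang 159.0 [0.06640977 0.02390599]
top (226, 288, 26, 24) rect [445.8 167.7] [43.9 43.6] 74.8
  slot [445.5 167.5] 66 ang 165.8 [0.06616742 0.02384284]
top (184, 272, 23, 22) rect [485.9 258.9] [44.9 44.5] 85.4
  slot [485.4 258.7] 57 ang 176.8 [0.05818363 0.02008413]
scene (208, 359, 34, 31) rect [481.2 262.9] [47.  56.4] 84.6
  slot [479.9 263.5] 29 ang 171.1 [0.02543837 0.0103982 ]
scene (266, 349, 31, 29) rect [441.  172.5] [46.7 56.2] 73.6
  slot [440.2 172.7] 28 ang 160.1 [0.02315837 0.01177445]
scene (309, 336, 29, 27) rect [420.9  92.7] [46.9 57.1] 69.0
  slot [420.3  93.1] 19 ang 158.5 [0.01916902 0.00744713]
```

View pics/c1.png

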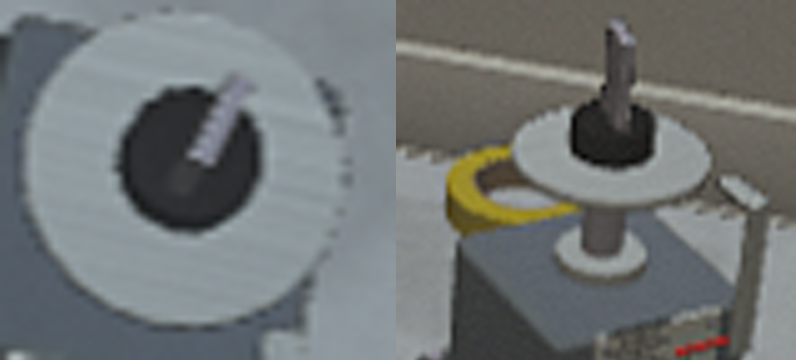

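```bash
python3 - <<'E'
from h import *
t=cv2.imread("pics/top0.png");s=cv2.imread("pics/scene0.png")
p,e=tri((394.8,211),(405.8,251.4));print("bladetop",p,e)
g=cv2.cvtColor(t,cv2.COLOR_BGR2GRAY)
# seat: black disc hull fit
m=(g[240:278,385:420]<75).astype(np.uint8);n,l,stt,c=cv2.connectedComponentsWithStats(m);k=1+stt[1:,4].argmax()
cs=cv2.findContours((l==k).astype(np.uint8),0,1)[0][0]+np.array([385,240]);print("seat bbox",cv2.boundingRect(cs),cv2.minEnclosingCircle(cs))
# pan ellipse: light pixels
m=cv2.inRange(g[230:290,370:430],125,200);m=cv2.morphologyEx(m,cv2.MORPH_OPEN,np.ones((3,3)))
n,l,stt,c=cv2.connectedComponentsWithStats(m);print(stt[1:],c[1:])
print("gray rows blade");print(g[242:268,394:414])
E
```

```text
bladetop [ 0.49356065 -0.15525573  0.19292635] 0.0017610577617202976
seat bbox (391, 247, 20, 20) ((400.7315368652344, 256.6133117675781), 9.993935585021973)
[[   0    0   60   60 2209]] [[35.90855591 24.96604799]]
gray rows blade
[[153 154 153 153 153 152 153 154 154 155 156 156 157 156 157 155 153 152
  150 151]
 [152 151 152 152 152 154 153 152 152 152 154 154 155 155 155 157 156 155
  155 155]
 [155 154 154 153 152 151 151 151 151 152 153 154 152 150 152 152 154 153
  154 154]
 [160 158 158 158 158 156 157 154 155 153 152 152 136 124 139 148 152 152
  152 150]
 [154 155 159 160 159 160 160 158 156 158 156 141 118 120 132 133 143 151
  151 152]
 [151 152 154 120  73  84  73  46  42  91 121 108 113 132 132 122 132 152
  150 149]
 [153 152 125  64  39  41  43  43  41  39  40 107 145 133 135 150 158 156
  154 153]
 [126  58  38  43  45  45  46  45  43  44  64 108 135 134 141 155 162 160
  160 158]
 [ 84  40  45  45  45  46  46  46  45  51 112 146 135 121  88 116 152 155
  155 158]
 [ 49  44  46  45  46  46  46  45  48  68 109 134 133 103  44  56 118 151
  149 147]
 [ 44  46  47  47  
[... 641 characters left out ...]
  48 115
  158 154]
 [ 48  48  48  49  55  61  61  60  51  45  47  45  47  45  45  41  84 135
  150 150]
 [ 42  48  49  49  53  59  63  56  46  46  45  46  46  46  43  51 115 157
  150 147]
 [ 34  43  47  48  48  49  50  48  46  47  46  46  45  44  40  82 139 156
  154 154]
 [ 34  35  43  47  48  47  48  46  46  48  46  46  44  40  60 121 154 150
  150 149]
 [ 68  37  35  36  43  47  48  47  48  47  46  42  42  63 124 158 152 151
  149 148]
 [141  96  51  37  34  36  37  39  40  38  36  41  87 138 154 151 152 152
  152 151]
 [152 155 142  96  51  40  42  38  38  44  66 125 160 156 153 154 151 150
  148 149]
 [152 153 155 157 141 120 119 104 100 138 158 155 152 153 152 153 152 153
  151 151]]
```

```bash
python3 - <<'E'
from h import *
z=.193
b=onz("top",(405.6,251.3),z);d=onz("top",(408,246.3),z)-onz("top",(403.2,256),z)
print("blade ctr",b,"len",np.linalg.norm(d),"ang",np.degrees(np.arctan2(d[1],d[0])))
th=np.linspace(0,6.28,90)
for c in(b[:2],b[:2]+[-.002,0],b[:2]+[0,.002]):
    q=np.array([proj("top",(c[0]+.018*np.cos(a),c[1]+.018*np.sin(a),zz)) for a in th for zz in(.153,.137)])
    print(c,q.min(0),q.max(0), "obs 391..411, 247..267 (edges -.5)")
    q=np.array([proj("top",(c[0]+.042*np.cos(a),c[1]+.042*np.sin(a),.137)) for a in th]);print("pan",q.min(0),q.max(0))
    q=np.array([proj("scene",(c[0]+.042*np.cos(a),c[1]+.042*np.sin(a),.137)) for a in th]);print("pan sc",q.min(0),q.max(0))
# front edge of base: direction of scale x
t=cv2.imread("pics/top0.png")
# dark base edges via Hough segments
g=cv2.cvtColor(t,cv2.COLOR_BGR2GRAY)[230:310,350:440]
for l in cv2.HoughLinesP(cv2.Canny(g,30,90),1,np.pi/360,20,minLineLength=20,maxLineGap=3)[:,0]:
    a,e=onz("top",(l[0]+350,l[1]+230),.01),onz("top",(l[2]+350,l[3]+230),.01);v=e-a
    print(l+[350,230,350,230],"len %.3f ang %.1f"%(np.hypot(*v[:2]),np.degrees(np.arctan2(v[1],v[0]))%180))
h=cv2.cvtColor(t,cv2.COLOR_BGR2HSV)[230:300,340:440]
s=cv2.imread("pics/scene0.png");cv2.imwrite("pics/c2.png",cv2.resize(s[200:310,350:435],(600,776),interpolation=2)[:600])
E
```

```text
blade ctr [ 0.49305533 -0.1554604   0.193     ] len 0.019719603250976554 ang -30.504778726966208
[ 0.49305533 -0.1554604 ] [390.62136891 246.59057386] [411.4913735  267.38140047] obs 391..411, 247..267 (edges -.5)
pan [377.79997055 236.20874381] [422.68223421 280.13623235]
pan sc [373.07986845 225.60154525] [413.3911336  245.21731581]
[ 0.49105533 -0.1554604 ] [390.71068031 247.64352886] [411.59369709 268.43684778] obs 391..411, 247..267 (edges -.5)
pan [377.88242156 237.23095112] [422.78875207 281.20542995]
pan sc [373.74828889 225.94059779] [414.12240559 245.61128867]
[ 0.49305533 -0.1534604 ] [389.55646738 246.64123946] [410.4075424  267.43242994] obs 391..411, 247..267 (edges -.5)
pan [376.7347207  236.25781072] [421.61776309 280.18807537]
pan sc [372.4012242  225.87218024] [412.751953   245.53230514]
[358 289 368 240] len 0.109 ang 164.7
[358 291 407 303] len 0.106 ang 73.3
[365 281 404 292] len 0.085 ang 71.2
[368 277 377 237] len 0.091 ang 163.4
[373 290 403 297] len 0.065 ang 73.9
[367 287 399 294] len 0.069 ang 74.7
[417 280 423 252] len 0.063 ang 162.6
[388 287 413 295] len 0.055 ang 69.2
[358 292 409 304] len 0.110 ang 73.9
```

Call:
{"name": "carry_out", "arguments": {
  "increments": [
    [[-1, -0.94, 0], [0, 0, 0], 60],
    [[-1, -0.94, 0], [0, 0, 0], 60],
    [[-1, -0.94, 0], [0, 0, 0], 60],
    [[-1, -0.94, 0], [0, 0, 0], 60],
    [[-1, -0.94, 0], [0, 0, 0], 60]
  ],
  "force": 40
}}

```text
time_s: 0.52
tool_pos: [0.258, 0.4161, 0.2347]
tool_rot: [-0.534, -3.092, 0.007]
contact_force: [0.6, -0.7, -0.4]
gripper_width: 0.0655
```

Call:
{"name": "carry_out", "arguments": {
  "increments": [
    [[-1, -0.94, 0], [0, 0, 0], 60],
    [[-1, -0.94, 0], [0, 0, 0], 60],
    [[-1, -0.94, 0], [0, 0, 0], 60],
    [[-1, -0.94, 0], [0, 0, 0], 60],
    [[-1, -0.94, 0], [0, 0, 0], 60]
  ]
}}

```text
time_s: 0.93
tool_pos: [0.3211, 0.287, 0.2331]
tool_rot: [-0.53, -3.091, 0.012]
contact_force: [0.9, -0.8, 0.2]
gripper_width: 0.0651
```

Call:
{"name": "carry_out", "arguments": {
  "increments": [
    [[-1, -0.94, 0], [0, 0, 0], 60],
    [[-1, -0.94, 0], [0, 0, 0], 60],
    [[-1, -0.94, 0], [0, 0, 0], 60],
    [[-1, -0.94, 0], [0, 0, 0], 60],
    [[-1, -0.94, 0], [0, 0, 0], 60]
  ]
}}

```text
time_s: 1.35
tool_pos: [0.3845, 0.1581, 0.2322]
tool_rot: [-0.529, -3.089, 0.014]
contact_force: [0.9, 0.5, -1.8]
gripper_width: 0.0654
```

Call:
{"name": "carry_out", "arguments": {
  "increments": [
    [[0, 0, 0], [0, 0, 1], 60],
    [[0, 0, 0], [0, 0, 1], 60],
    [[0, 0, 0], [0, 0, 1], 60],
    [[0, 0, 0], [0, 0, 1], 60],
    [[0, 0, 0], [0, 0, 1], 60]
  ]
}}

```text
time_s: 1.77
tool_pos: [0.3863, 0.1514, 0.2305]
tool_rot: [-1.096, -2.936, 0.021]
contact_force: [0.5, 0.1, 0.1]
gripper_width: 0.0653
```

Call:
{"name": "carry_out", "arguments": {
  "increments": [
    [[0, 0, 0], [0, 0, 1], 60],
    [[0, 0, 0], [0, 0, 1], 60],
    [[0, 0, 0], [0, 0, 1], 60],
    [[0, 0, 0], [0, 0, 1], 60],
    [[0, 0, 0], [0, 0, 1], 60]
  ]
}}

```text
time_s: 2.18
tool_pos: [0.3847, 0.1507, 0.2287]
tool_rot: [-1.614, -2.685, 0.027]
contact_force: [-0.1, -0.7, 0.4]
gripper_width: 0.0654
```

Call:
{"name": "carry_out", "arguments": {
  "increments": [
    [[0, 0, 0], [0, 0, 1], 60],
    [[0, 0, 0], [0, 0, 1], 60],
    [[0, 0, 0], [0, 0, 1], 60],
    [[0, 0, 0], [0, 0, 1], 60],
    [[0, 0, 0], [0, 0, 1], 60]
  ]
}}

```text
time_s: 2.6
tool_pos: [0.3829, 0.1503, 0.2269]
tool_rot: [-2.078, -2.345, 0.035]
contact_force: [-0.7, -0.5, 0.1]
gripper_width: 0.0653
```

Call:
{"name": "carry_out", "arguments": {
  "increments": [
    [[0, 0, 0], [0, 0, 1], 60],
    [[0, 0, 0], [0, 0, 1], 60],
    [[0, 0, 0], [0, 0, 1], 60],
    [[0, 0, 0], [0, 0, 1], 60],
    [[0, 0, 0], [0, 0, 1], 60]
  ]
}}

```text
time_s: 3.02
tool_pos: [0.3812, 0.15, 0.2251]
tool_rot: [-2.473, -1.928, 0.043]
contact_force: [1.0, -0.3, -0.7]
gripper_width: 0.0656
```

Call:
{"name": "carry_out", "arguments": {
  "increments": [
    [[0, 0, 0], [0, 0, 1], 60],
    [[0, 0, 0], [0, 0, 0.6], 60],
    [[0, 0, 0], [0, 0, 0], 60],
    [[0, 0, 0], [0, 0, 0], 60],
    [[0, 0, 0], [0, 0, 0], 60]
  ]
}}

```text
time_s: 3.43
tool_pos: [0.3797, 0.1498, 0.2236]
tool_rot: [-2.582, -1.779, 0.049]
contact_force: [-0.8, -0.2, -0.5]
gripper_width: 0.0651
```

```bash
cat >> h.py <<'E'
def go(x,y,z,yaw):
    "print the remaining shift in tool axes (units of 20 mm) and turns (4 deg)"
    o,M=st();d=M.T@(np.array([x,y,z])-o["tool_pos"])/.02
    Y=np.radians(yaw);w=np.array([np.cos(Y),np.sin(Y),0]);T=np.c_[np.cross(w,[0,0,-1.]),w,[0,0,-1.]]
    r=R.from_matrix(M.T@T).as_rotvec(degrees=True)/4
    print("shift units",np.round(d,2),"turn units",np.round(r,2))
E
python3 -c "
from h import *
go(.4253,.0868,.10,-21)"
```

```text
t3.43 tcp [0.3797 0.1498 0.2236] yawY -20.9 tilt 1.82 F [-0.75 -0.24 -0.49] T [-0.044  0.031  0.045] w 0.0651 q6 2.12
shift units [-1.99  3.39  6.15] turn units [-0.32  0.32  0.03]
```

Call:
{"name": "carry_out", "arguments": {
  "increments": [
    [[-0.5, 0.8, 1], [-0.1, 0.1, 0], 60],
    [[-0.5, 0.8, 1], [-0.1, 0.1, 0], 60],
    [[-0.5, 0.8, 1], [-0.1, 0.1, 0], 60],
    [[-0.5, 0.8, 1], [-0.1, 0.1, 0], 60],
    [[0, 0.2, 0.8], [0, 0, 0], 60]
  ]
}}

```text
time_s: 3.85
tool_pos: [0.433, 0.0873, 0.1283]
tool_rot: [2.572, 1.792, 0.029]
contact_force: [-1.1, -0.9, 0.4]
gripper_width: 0.0655
```

```bash
python3 -c "
from h import *
go(.4253,.0868,.05,-21)"
```

```text
t3.85 tcp [0.433  0.0873 0.1283] yawY -20.3 tilt 1.13 F [-1.06 -0.87  0.36] T [-0.036 -0.     0.008] w 0.0655 q6 1.94
shift units [-0.2  -0.41  3.91] turn units [ 0.23 -0.17  0.18]
```

Call:
{"name": "carry_out", "arguments": {
  "increments": [
    [[-0.1, -0.2, 1], [0.2, -0.15, 0.1], 60],
    [[-0.1, -0.2, 1], [0, 0, 0], 60],
    [[0, 0, 1], [0, 0, 0], 60],
    [[0, 0, 0.7], [0, 0, 0], 60],
    [[0, 0, 0], [0, 0, 0], 60]
  ]
}}

```text
time_s: 4.27
tool_pos: [0.4237, 0.0842, 0.0481]
tool_rot: [-2.583, -1.787, 0.002]
contact_force: [-0.4, 0.8, 0.4]
gripper_width: 0.0652
```

```bash
python3 -c "
from h import *
go(.4253,.0868,.009,-21)
cv2.imwrite('pics/t1.png',cv2.resize(manip.read_camera('scene')[290:400,240:400],(800,550)))"
```

```text
t4.27 tcp [0.4237 0.0842 0.0481] yawY -20.6 tilt 0.09 F [-0.4   0.8   0.36] T [-0.002 -0.04  -0.027] w 0.0652 q6 1.94
shift units [0.15 0.03 1.96] turn units [-0.02  0.01  0.09]
```

View pics/t1.png

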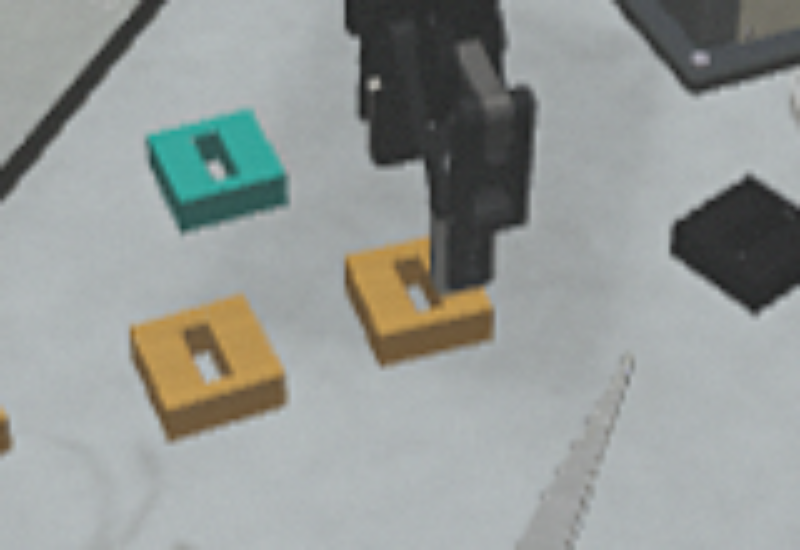

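The open fingers straddle the brass weight nearest the scale, at about (420,300) in the crop. Next I descend and grip it.

Call:
{"name": "carry_out", "arguments": {
  "increments": [
    [[0.15, 0, 0.8], [0, 0, 0.1], 60],
    [[0, 0, 0.6], [0, 0, 0], 60],
    [[0, 0, 0.35], [0, 0, 0], 60],
    [[0, 0, 0.15], [0, 0, 0], 60],
    [[0, 0, 0], [0, 0, 0], 60]
  ]
}}

```text
time_s: 4.73
tool_pos: [0.4294, 0.0874, 0.0143]
tool_rot: [2.585, 1.78, 0.008]
contact_force: [0.1, -0.1, 0.6]
gripper_width: 0.0653
```

```bash
python3 -c "
from h import *
go(.4253,.0868,.009,-21)"
```

```text
t4.73 tcp [0.4294 0.0874 0.0143] yawY -20.9 tilt 0.35 F [ 0.09 -0.07  0.64] T [ 0.002 -0.017  0.055] w 0.0653 q6 1.95
shift units [-0.1  -0.18  0.27] turn units [ 0.08 -0.04  0.02]
```

Call:
{"name": "carry_out", "arguments": {
  "increments": [
    [[-0.1, -0.15, 0.2], [0, 0, 0], 60],
    [[0, 0, 0], [0, 0, 0], 160],
    [[0, 0, 0], [0, 0, 0], 160],
    [[0, 0, 0], [0, 0, 0], 160],
    [[0, 0, 0], [0, 0, 0], 160]
  ],
  "force": 50
}}

```text
time_s: 5.15
tool_pos: [0.4276, 0.0866, 0.0129]
tool_rot: [2.583, 1.779, 0.014]
contact_force: [-0.4, -0.2, -1.3]
gripper_width: 0.0425
```

```bash
python3 -c "
from h import *
go(.4253,.0868,.009,-21)"
```

```text
t5.15 tcp [0.4276 0.0866 0.0129] yawY -20.9 tilt 0.61 F [-0.36 -0.25 -1.29] T [-0.013  0.009 -0.007] w 0.0425 q6 1.95
shift units [-0.03 -0.11  0.19] turn units [ 0.14 -0.06  0.03]
```

Call:
{"name": "carry_out", "arguments": {
  "increments": [
    [[0, 0, -0.5], [0, 0, 0], 160],
    [[0, 0, -1], [0, 0, 0], 160],
    [[0, 0, -1], [0, 0, 0], 160],
    [[0, 0, -1], [0, 0, 0], 160],
    [[0, 0, -1], [0, 0, 0], 160]
  ]
}}

```text
time_s: 5.57
tool_pos: [0.4209, 0.0863, 0.1013]
tool_rot: [-2.586, -1.781, 0.003]
contact_force: [0.6, 0.1, -2.1]
gripper_width: 0.0422
```

Call:
{"name": "carry_out", "arguments": {
  "increments": [
    [[0, 0, -1], [0, 0, 0], 160],
    [[0, 0, -1], [0, 0, 0], 160],
    [[0, 0, -1], [0, 0, 0], 160],
    [[0, 0, -1], [0, 0, 0], 160],
    [[0, 0, -1], [0, 0, 0], 160]
  ]
}}

```text
time_s: 5.98
tool_pos: [0.4183, 0.0862, 0.2055]
tool_rot: [-2.585, -1.78, 0.008]
contact_force: [0.7, 0.0, -1.7]
gripper_width: 0.0426
```

Call:
{"name": "carry_out", "arguments": {
  "increments": [
    [[0, 0, -1], [0, 0, 0], 160],
    [[0, 0, -1], [0, 0, 0], 160],
    [[0, 0, -0.5], [0, 0, 0], 160],
    [[0, 0, 0], [0, 0, 0], 160],
    [[0, 0, 0], [0, 0, 0], 160]
  ]
}}

```text
time_s: 6.4
tool_pos: [0.419, 0.0862, 0.2618]
tool_rot: [-2.587, -1.782, 0.001]
contact_force: [0.3, -0.5, -2.0]
gripper_width: 0.0426
```

```bash
python3 -c "
from h import *
go(.493,-.1555,.245,-30.5)"
```

```text
t6.40 tcp [0.419  0.0862 0.2618] yawY -20.9 tilt 0.04 F [ 0.29 -0.52 -2.05] T [-0.007  0.004  0.009] w 0.0426 q6 1.95
shift units [-9.97  7.77  0.83] turn units [-0.01  0.    2.4 ]
```

Call:
{"name": "carry_out", "arguments": {
  "increments": [
    [[-1, 0.8, 0], [0, 0, 0], 160],
    [[-1, 0.8, 0], [0, 0, 0], 160],
    [[-1, 0.8, 0], [0, 0, 0], 160],
    [[-1, 0.8, 0], [0, 0, 0], 160],
    [[-1, 0.8, 0], [0, 0, 0], 160]
  ]
}}

```text
time_s: 6.82
tool_pos: [0.4553, -0.0349, 0.2563]
tool_rot: [-2.572, -1.791, 0.007]
contact_force: [0.1, 1.0, -2.1]
gripper_width: 0.0426
```

Call:
{"name": "carry_out", "arguments": {
  "increments": [
    [[-1, 0.7, 0], [0, 0, 0], 160],
    [[-1, 0.7, 0], [0, 0, 0], 160],
    [[-1, 0.7, 0], [0, 0, 0], 160],
    [[-0.8, 0.5, 0], [0, 0, 0], 160],
    [[-0.4, 0.3, 0], [0, 0, 0], 160]
  ]
}}

```text
time_s: 7.23
tool_pos: [0.4787, -0.1403, 0.2475]
tool_rot: [-2.567, -1.782, 0.017]
contact_force: [-0.2, 0.4, -1.6]
gripper_width: 0.0428
```

Call:
{"name": "carry_out", "arguments": {
  "increments": [
    [[0, 0, 0], [0, 0, 0.8], 160],
    [[0, 0, 0], [0, 0, 0.8], 160],
    [[0, 0, 0], [0, 0, 0.8], 160],
    [[0, 0, 0], [0, 0, 0], 160],
    [[0, 0, 0], [0, 0, 0], 160]
  ]
}}

```text
time_s: 7.65
tool_pos: [0.4765, -0.1415, 0.2408]
tool_rot: [-2.708, -1.543, 0.028]
contact_force: [0.1, -0.6, -2.0]
gripper_width: 0.0424
```

```bash
python3 -c "
from h import *
go(.493,-.1555,.225,-30.5)"
```

```text
t7.65 tcp [ 0.4765 -0.1415  0.2408] yawY -30.7 tilt 1.76 F [ 0.1  -0.58 -2.03] T [-0.009 -0.067  0.024] w 0.0424 q6 1.66
shift units [-0.18  1.09  0.76] turn units [-0.44  0.05 -0.04]
```

Call:
{"name": "carry_out", "arguments": {
  "increments": [
    [[-0.1, 0.4, -0.05], [-0.25, 0.02, 0], 160],
    [[-0.1, 0.4, -0.05], [-0.25, 0.02, 0], 160],
    [[0, 0.2, -0.05], [-0.05, 0, 0], 160],
    [[0, 0, -0.05], [-0.05, 0, 0], 160],
    [[0, 0, -0.05], [-0.05, 0, 0], 160]
  ]
}}

```text
time_s: 8.07
tool_pos: [0.493, -0.1553, 0.2445]
tool_rot: [2.712, 1.555, 0.013]
contact_force: [0.7, -0.0, -2.5]
gripper_width: 0.0427
```

```bash
python3 -c "
from h import *
go(.493,-.1555,.225,-30.5)
s=manip.read_camera('scene');t=manip.read_camera('top')
for n,i in(('scene',s),('top',t)):
  m=brass(n,i)
  for c in cv2.findContours(m,0,1)[0]:
    if cv2.contourArea(c)>40: print(n,cv2.boundingRect(c),cv2.contourArea(c))
cv2.imwrite('pics/a.png',np.hstack([cv2.resize(s[170:260,345:445],(400,360),interpolation=2),cv2.resize(t[205:295,355:455],(400,360),interpolation=2)]))"
```

```text
t8.07 tcp [ 0.493  -0.1553  0.2445] yawY -30.3 tilt 0.99 F [ 0.72 -0.05 -2.48] T [ 0.01   0.045 -0.004] w 0.0427 q6 1.64
shift units [-0.01 -0.01  0.98] turn units [0.25 0.01 0.04]
scene (208, 359, 34, 31) 606.0
scene (266, 349, 31, 29) 547.5
scene (384, 182, 14, 17) 154.5
top (226, 288, 26, 24) 401.0
top (184, 272, 23, 22) 401.0
```

View pics/a.png

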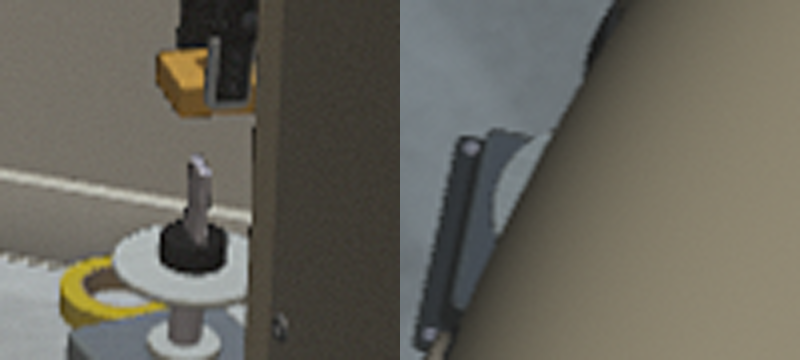

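```bash
python3 -c "
from h import *
o,M=st()
for a in(-1,1):
  for b in(-1,1):
    for z in(-.0129,.0031):
      p=o['tool_pos']+M@np.array([a*.022-.0006,b*.022,-z]); print(a,b,z,np.round(p,3),np.round(proj('scene',p),1))
print(proj('scene',(.493,-.1555,.193)))"
```

```text
t8.17 tcp [ 0.4929 -0.1551  0.2448] yawY -30.3 tilt 1.01 F [-0.14  0.16 -1.85] T [-0.003  0.022  0.006] w 0.0427 q6 1.64
-1 -1 -0.0129 [ 0.463 -0.164  0.231] [411.5 197.7]
-1 -1 0.0031 [ 0.462 -0.163  0.247] [412.4 190.2]
-1 1 -0.0129 [ 0.501 -0.186  0.232] [404.7 188.4]
-1 1 0.0031 [ 0.5   -0.186  0.248] [405.5 181.1]
1 -1 -0.0129 [ 0.485 -0.126  0.231] [389.8 199. ]
1 -1 0.0031 [ 0.485 -0.126  0.247] [390.5 191.5]
1 1 -0.0129 [ 0.523 -0.148  0.232] [383.8 189.6]
1 1 0.0031 [ 0.523 -0.148  0.248] [384.4 182.3]
[395.52144058 211.08484166]
```

Call:
{"name": "carry_out", "arguments": {
  "increments": [
    [[0, 0, 0.4], [0.2, 0, 0.03], 160],
    [[0, 0, 0.4], [0, 0, 0], 160],
    [[0, 0, 0.3], [0, 0, 0], 160],
    [[0, 0, 0], [0, 0, 0], 160],
    [[0, 0, 0], [0, 0, 0], 160]
  ]
}}

```text
time_s: 8.58
tool_pos: [0.4926, -0.1548, 0.22]
tool_rot: [2.726, 1.56, 0.0]
contact_force: [0.1, -0.3, -1.5]
gripper_width: 0.0424
```

```bash
python3 -c "
from h import *
go(.493,-.1555,.206,-30.5)"
```

```text
t8.58 tcp [ 0.4926 -0.1548  0.22  ] yawY -30.4 tilt 0.06 F [ 0.08 -0.3  -1.46] T [-0.003 -0.016 -0.012] w 0.0424 q6 1.64
shift units [-0.02  0.04  0.7 ] turn units [0.01 0.01 0.01]
```

Call:
{"name": "carry_out", "arguments": {
  "increments": [
    [[0, 0.02, 0.2], [0, 0, 0], 160],
    [[0, 0.02, 0.2], [0, 0, 0], 160],
    [[0, 0, 0.2], [0, 0, 0], 160],
    [[0, 0, 0.15], [0, 0, 0], 160],
    [[0, 0, 0.1], [0, 0, 0], 160]
  ]
}}

```text
time_s: 9.0
tool_pos: [0.4933, -0.1552, 0.2013]
tool_rot: [2.726, 1.56, 0.0]
contact_force: [0.5, 0.3, -1.8]
gripper_width: 0.0423
```

```bash
python3 -c "
from h import *
go(.493,-.1555,.19,-30.5)"
```

```text
t9.00 tcp [ 0.4933 -0.1552  0.2013] yawY -30.4 tilt 0.05 F [ 0.48  0.34 -1.79] T [-0.006 -0.    -0.014] w 0.0423 q6 1.64
shift units [-0.02 -0.01  0.56] turn units [0.01 0.01 0.02]
```

Call:
{"name": "carry_out", "arguments": {
  "increments": [
    [[0, 0, 0.2], [0, 0, 0], 160],
    [[0, 0, 0.2], [0, 0, 0], 160],
    [[0, 0, 0.2], [0, 0, 0], 160],
    [[0, 0, 0.15], [0, 0, 0], 160],
    [[0, 0, 0.1], [0, 0, 0], 160]
  ]
}}

```text
time_s: 9.42
tool_pos: [0.4933, -0.1552, 0.1825]
tool_rot: [2.726, 1.56, 0.0]
contact_force: [0.5, 0.1, -1.9]
gripper_width: 0.0424
```

```bash
python3 -c "
from h import *
go(.493,-.1555,.166,-30.5)"
```

```text
t9.42 tcp [ 0.4933 -0.1552  0.1825] yawY -30.4 tilt 0.07 F [ 0.47  0.11 -1.85] T [0.03  0.006 0.047] w 0.0424 q6 1.64
shift units [-0.02 -0.01  0.83] turn units [0.02 0.   0.02]
```

Call:
{"name": "carry_out", "arguments": {
  "increments": [
    [[0, 0, 0.2], [0, 0, 0], 160],
    [[0, 0, 0.2], [0, 0, 0], 160],
    [[0, 0, 0.2], [0, 0, 0], 160],
    [[0, 0, 0.15], [0, 0, 0], 160],
    [[0, 0, 0.1], [0, 0, 0], 160]
  ]
}}

```text
time_s: 9.83
tool_pos: [0.4935, -0.1553, 0.1638]
tool_rot: [2.725, 1.56, 0.001]
contact_force: [0.7, 0.5, -0.0]
gripper_width: 0.0426
```

Call:
{"name": "carry_out", "arguments": {
  "increments": [
    [[0, 0, 0.1], [0, 0, 0], 160],
    [[0, 0, 0.1], [0, 0, 0], 160],
    [[0, 0, 0], [0, 0, 0], 160],
    [[0, 0, 0], [0, 0, 0], 160],
    [[0, 0, 0], [0, 0, 0], 160]
  ]
}}

```text
time_s: 10.25
tool_pos: [0.4935, -0.1553, 0.1596]
tool_rot: [2.725, 1.56, 0.001]
contact_force: [-0.4, -0.0, 0.4]
gripper_width: 0.0425
```

```bash
python3 -c "
from h import *
go(.493,-.1555,.157,-30.5)"
```

```text
t10.25 tcp [ 0.4935 -0.1553  0.1596] yawY -30.4 tilt 0.10 F [-0.39 -0.02  0.4 ] T [ 0.045  0.148 -0.051] w 0.0425 q6 1.64
shift units [-0.02 -0.02  0.13] turn units [0.03 0.   0.02]
```

Call:
{"name": "carry_out", "arguments": {
  "increments": [
    [[0, 0, 0.05], [0, 0, 0], 160],
    [[0, 0, 0], [0, 0, 0], 60],
    [[0, 0, 0], [0, 0, 0], 60],
    [[0, 0, 0], [0, 0, 0], 60],
    [[0, 0, 0], [0, 0, 0], 60]
  ]
}}

```text
time_s: 10.67
tool_pos: [0.4945, -0.1558, 0.1596]
tool_rot: [2.723, 1.559, 0.003]
contact_force: [-0.2, -0.2, -0.2]
gripper_width: 0.0656
```

Call:
{"name": "carry_out", "arguments": {
  "increments": [
    [[0, 0, -0.3], [0, 0, 0], 60],
    [[0, 0, -1], [0, 0, 0], 60],
    [[0, 0, -1], [0, 0, 0], 60],
    [[0, 0, -1], [0, 0, 0], 60],
    [[0, 0, -1], [0, 0, 0], 60]
  ]
}}

```text
time_s: 11.08
tool_pos: [0.4914, -0.1543, 0.2455]
tool_rot: [-2.723, -1.559, 0.005]
contact_force: [0.4, 0.1, -0.4]
gripper_width: 0.0657
```

```bash
python3 -c "
from h import *
go(.4457,.1676,.24,-14.8)
s=manip.read_camera('scene')
cv2.imwrite('pics/b.png',cv2.resize(s[200:310,345:445],(600,660),interpolation=2)[:600])"
```

```text
t11.08 tcp [ 0.4914 -0.1543  0.2455] yawY -30.4 tilt 0.28 F [ 0.44  0.06 -0.39] T [-0.071 -0.096  0.022] w 0.0657 q6 1.64
shift units [ 12.72 -10.12   0.31] turn units [-0.07  0.   -3.91]
```

View pics/b.png

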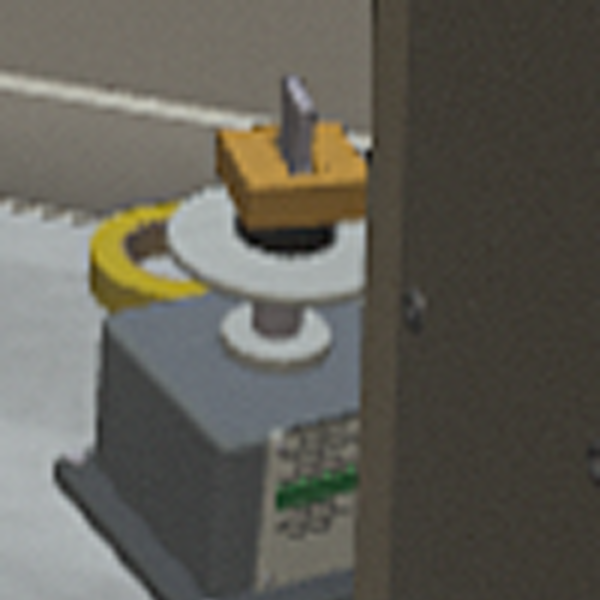

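The weight lies flat on the seat, with the blade standing up through its slot at about (298,120). The arm hides the pointer. I'll move towards the second weight and look again on the way.

Call:
{"name": "carry_out", "arguments": {
  "increments": [
    [[1, -0.8, 0], [0, 0, 0], 60],
    [[1, -0.8, 0], [0, 0, 0], 60],
    [[1, -0.8, 0], [0, 0, 0], 60],
    [[1, -0.8, 0], [0, 0, 0], 60],
    [[1, -0.8, 0], [0, 0, 0], 60]
  ]
}}

```text
time_s: 11.55
tool_pos: [0.4786, -0.0303, 0.2549]
tool_rot: [2.724, 1.541, 0.012]
contact_force: [0.7, 0.1, 0.4]
gripper_width: 0.065
```

Call:
{"name": "carry_out", "arguments": {
  "increments": [
    [[1, -0.8, 0], [0, 0, 0], 60],
    [[1, -0.8, 0], [0, 0, 0], 60],
    [[1, -0.8, 0], [0, 0, 0], 60],
    [[1, -0.8, 0], [0, 0, 0], 60],
    [[1, -0.8, 0], [0, 0, 0], 60]
  ]
}}

```text
time_s: 11.97
tool_pos: [0.4607, 0.1024, 0.2567]
tool_rot: [2.722, 1.538, 0.019]
contact_force: [0.7, -0.5, -0.1]
gripper_width: 0.0656
```

Call:
{"name": "carry_out", "arguments": {
  "increments": [
    [[1, -0.8, 0], [0, 0, 0], 60],
    [[1, -0.8, 0], [0, 0, -1], 60],
    [[0, 0, 0], [0, 0, -1], 60],
    [[0, 0, 0], [0, 0, -1], 60],
    [[0, 0, 0], [0, 0, -0.9], 60]
  ]
}}

```text
time_s: 12.38
tool_pos: [0.4524, 0.1616, 0.2589]
tool_rot: [2.468, 1.916, 0.023]
contact_force: [0.4, 0.4, -0.2]
gripper_width: 0.0654
```

```bash
python3 -c "
from h import *
go(.4457,.1676,.05,-14.8)
s=manip.read_camera('scene')
cv2.imwrite('pics/d.png',cv2.resize(s[200:310,345:445],(600,660),interpolation=2)[:600])
t=manip.read_camera('top');h=cv2.cvtColor(s,cv2.COLOR_BGR2HSV)
r=cv2.inRange(h,(0,130,80),(5,255,255))|cv2.inRange(h,(172,130,80),(180,255,255));g=cv2.inRange(h,(50,90,40),(85,255,255))
for n,m in(('red',r),('green',g)):
  ys,xs=np.nonzero(m[250:310,375:430]);print(n,sorted(set(zip(xs+375,ys+250)))[:60])
s0=cv2.imread('pics/scene0.png');h=cv2.cvtColor(s0,cv2.COLOR_BGR2HSV)
r=cv2.inRange(h,(0,130,80),(5,255,255))|cv2.inRange(h,(172,130,80),(180,255,255));ys,xs=np.nonzero(r[250:310,375:430]);print('red0',list(zip(xs+375,ys+250)))
"
```

```text
t12.38 tcp [0.4524 0.1616 0.2589] yawY -14.4 tilt 1.29 F [ 0.45  0.37 -0.16] T [-0.    -0.01   0.015] w 0.0654 q6 2.00
shift units [ 0.19 -0.63 10.44] turn units [ 0.32 -0.02  0.11]
red [(np.int64(406), np.int64(278)), (np.int64(406), np.int64(279)), (np.int64(407), np.int64(278)), (np.int64(408), np.int64(278)), (np.int64(409), np.int64(278)), (np.int64(410), np.int64(277)), (np.int64(410), np.int64(278)), (np.int64(411), np.int64(277)), (np.int64(412), np.int64(277)), (np.int64(413), np.int64(276)), (np.int64(413), np.int64(277)), (np.int64(414), np.int64(276)), (np.int64(414), np.int64(277)), (np.int64(415), np.int64(276))]
green [(np.int64(391), np.int64(282)), (np.int64(391), np.int64(283)), (np.int64(391), np.int64(284)), (np.int64(392), np.int64(282)), (np.int64(392), np.int64(283)), (np.int64(393), np.int64(281)), (np.int64(393), np.int64(282)), (np.int64(393), np.int64(283)), (np.int64(394), np.int64(281)), (np.int64(394), np.int64(282)), (np.int64(394), np.int64(283)), (np.int64(395), np.int64(280)), (np.int64(395), np.int64(281)), (np.int64(395), np.int64(282)), (np.int64(
[... 703 characters left out ...]
(404), np.int64(280)), (np.int64(405), np.int64(280)), (np.int64(407), np.int64(280))]
red0 [(np.int64(414), np.int64(272)), (np.int64(415), np.int64(272)), (np.int64(416), np.int64(272)), (np.int64(410), np.int64(273)), (np.int64(411), np.int64(273)), (np.int64(412), np.int64(273)), (np.int64(413), np.int64(273)), (np.int64(414), np.int64(273)), (np.int64(415), np.int64(273)), (np.int64(416), np.int64(273)), (np.int64(406), np.int64(274)), (np.int64(407), np.int64(274)), (np.int64(408), np.int64(274)), (np.int64(409), np.int64(274)), (np.int64(410), np.int64(274)), (np.int64(411), np.int64(274)), (np.int64(406), np.int64(275)), (np.int64(407), np.int64(275)), (np.int64(408), np.int64(275))]
```

View pics/d.png

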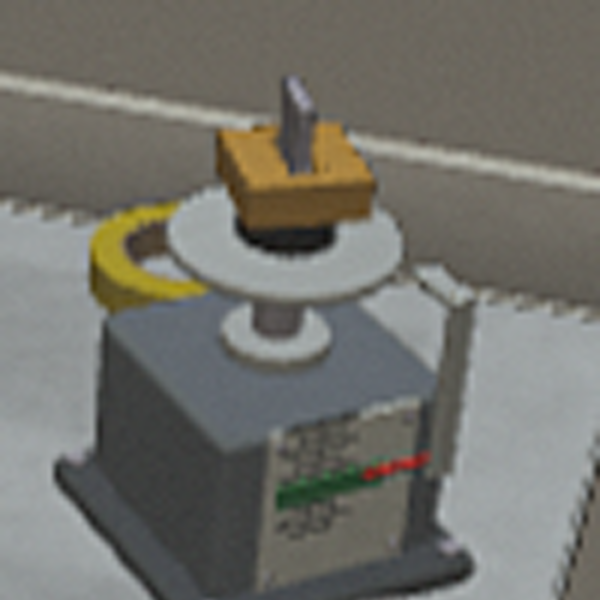

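The pointer now sits beside the green band at roughly its height. Before adding another weight I'll measure the pan's sinking carefully.

```bash
python3 - <<'E'
from h import *
s=manip.read_camera('scene');t=manip.read_camera('top');cv2.imwrite('pics/s1.png',s);cv2.imwrite('pics/t1b.png',t)
def redm(i):
    h=cv2.cvtColor(i,cv2.COLOR_BGR2HSV);return cv2.inRange(h,(0,110,60),(7,255,255))|cv2.inRange(h,(170,110,60),(180,255,255))
t0=cv2.imread('pics/top0.png');s0=cv2.imread('pics/scene0.png')
for n,i,(a,b,c,d) in(('top0',t0,(285,310,380,425)),('top1',t,(285,310,380,425)),('scene0',s0,(265,285,400,420)),('scene1',s,(265,285,400,420))):
    ys,xs=np.nonzero(redm(i)[a:b,c:d]);
    if len(xs): print(n,'red',len(xs),'x',xs.min()+c,xs.max()+c,'fit',np.polyfit(xs+c,ys+a,1),'mean',xs.mean()+c,ys.mean()+a)
# weight on seat corners
m=brass('scene',s)[200:250,370:420];cs=max(cv2.findContours(m,0,1)[0],key=cv2.contourArea)
print('obs bbox x,y,w,h',np.array(cv2.boundingRect(cs))+[370,200,0,0]);
k=cs[:,0]+[370,200];print('left',k[k[:,0].argmin()],'bottom',k[k[:,1].argmax()],'right',k[k[:,0].argmax()],'top',k[k[:,1].argmin()])
Y=np.radians(-30.4);u=np.array([np.cos(Y),np.sin(Y)]);w=np.array([-u[1],u[0]])
for j in(.018,.021,.024):
    q=[]
    for a in(-1,1):
        for b in(-1,1):
            for zz in(0,.016):
                xy=np.array([.493,-.1555])+.022*(a*u+b*w);q.append(proj('scene',(*xy,.165-j+zz)))
    q=np.array(q);print(j,'min',q.min(0),'max',q.max(0))
# bladetop
for j in(.0,.01,.02):print(j,'bladetop scene',proj('scene',(.493,-.1555,.205-j)), 'top',proj('top',(.493,-.1555,.205-j)))
g=cv2.cvtColor(s,cv2.COLOR_BGR2GRAY);print(g[208:232,388:402]);
g=cv2.cvtColor(s0,cv2.COLOR_BGR2GRAY);print(g[204:220,388:402])
E
```

```text
top0 red 21 x 391 403 fit [  0.22696705 204.58439812] mean 396.4761904761905 294.57142857142856
top1 red 20 x 390 402 fit [  0.23117993 203.79871863] mean 396.45 295.45
scene0 red 20 x 406 416 fit [-2.35849057e-01  3.70433962e+02] mean 411.0 273.5
scene1 red 20 x 405 416 fit [-2.38061633e-01  3.74960009e+02] mean 410.65 277.2
obs bbox x,y,w,h [381 220  27  18]
left [381 222] bottom [386 237] right [407 230] top [398 220]
0.018 min [380.62547675 218.58222356] max [407.76511725 236.75517898]
0.021 min [380.52509433 219.84078059] max [407.61481103 238.03024929]
0.024 min [380.42503501 221.09527631] max [407.46500928 239.30105169]
0.0 bladetop scene [396.04466455 205.75403723] top [406.868563   249.79458664]
0.01 bladetop scene [395.60815465 210.20136581] top [405.83008222 251.07686351]
0.02 bladetop scene [395.17652212 214.59900195] top [404.81604666 252.32895635]
[[104 104 104 101 104 102 104 102 104 106 106 103 105 104]
 [103 106 103 103 103 104 105 103 104 104 102 103 104 102]
 [103 104 106 102 102 103 105 103 103 105 102 103 104 102]
 [103 102 104 107 105 101 106 105 105 103 103 105
[... 1435 characters left out ...]
6  99  96  97  97  94  86  96  99  99  97  96  98]
 [102  98  97  98 103 128 120 104  96  97  98  97  96  96]
 [100  99  98  94  84 122 149 135  80  96  96  98  98  97]
 [ 97 100  99  94  33  67 131 135  99  93  98  96  98  98]
 [ 98  99 101  96  48  66 101 156 140 116  94  98  98  97]
 [ 99  97  99  95  44  62  80 139 126 125  97  98  96 100]
 [ 98  99  98  97  54  65  65  69  83  85  99 100  97  98]
 [ 97  96  97 100  61  67  64  73  77  81  99  98  98  99]
 [101  97 103  95  62  64  66  75  81  83 104  98  96 101]
 [ 97  98 101  96  63  62  70  77  79  83 100 101  97  98]
 [ 92  93  99  94  60  66  67  85  75  73 102  99  98  98]
 [121 121 105 101  58  64  63  85  73  64 101  98  97  99]]
```

```bash
python3 - <<'E'
from h import *
p0=tri((411,273.5),(396.48,294.57));p1=tri((410.65,277.2),(396.45,295.45));print("ptr",p0,p1)
X=np.radians(-16.5);ax=np.array([np.cos(X),np.sin(X),0]);ay=np.array([-ax[1],ax[0],0]);c=np.array([.493,-.1555,0])
for p in(p0[0],p1[0]):print("scale frame",(p-c)@ax,(p-c)@ay,p[2])
s=cv2.imread('pics/s1.png').astype(float)
gr=s[:,:,1]-np.maximum(s[:,:,0],s[:,:,2])
us,vs=[],[]
for u in range(392,404):
    w=np.clip(gr[270:292,u],8,None)-8;us.append(u);vs.append((w*np.arange(270,292)).sum()/w.sum())
f=np.polyfit(us,vs,1);print("green fit",f,"height px",[(np.clip(gr[270:292,u],0,None).sum()/gr[270:292,u].max()).round(1) for u in us])
def plane(n,uv,d):
    o,r=ray(n,uv);return o+r*(((c-d*ax)-o)@ax)/(r@ax)
for d in(.0485,.05): print("band z at plate",d,[plane('scene',(u,np.polyval(f,u)),d)[2].round(4) for u in(393,398,403)])
rd=s[:,:,2]-np.maximum(s[:,:,0],s[:,:,1]);
for d in(.050,.053,.056,.06): print("ptr z if at",d,[plane('scene',(u,(np.clip(rd[270:285,u],0,None)*np.arange(270,285)).sum()/np.clip(rd[270:285,u],0,None).sum()),d)[2].round(4) for u in(408,411,414)])
E
```

```text
ptr (array([ 0.43286499, -0.15358187,  0.0720611 ]), np.float64(8.916163640678496e-05)) (array([ 0.43275446, -0.15473561,  0.0621676 ]), np.float64(0.0011632419094997689))
scale frame -0.058203416640337444 -0.01524012542446133 0.07206110384838577
scale frame -0.0579817088703824 -0.016377743895736492 0.06216760081716477
green fit [-2.74145465e-01  3.89667288e+02] height px [np.float64(4.4), np.float64(3.5), np.float64(3.5), np.float64(3.9), np.float64(4.1), np.float64(3.6), np.float64(4.0), np.float64(3.7), np.float64(4.0), np.float64(3.0), np.float64(4.0), np.float64(3.5)]
band z at plate 0.0485 [np.float64(0.0538), np.float64(0.0541), np.float64(0.0544)]
band z at plate 0.05 [np.float64(0.055), np.float64(0.0553), np.float64(0.0556)]
ptr z if at 0.05 [np.float64(0.0564), np.float64(0.0561), np.float64(0.056)]
ptr z if at 0.053 [np.float64(0.0589), np.float64(0.0586), np.float64(0.0585)]
ptr z if at 0.056 [np.float64(0.0614), np.float64(0.0611), np.float64(0.061)]
ptr z if at 0.06 [np.float64(0.0647), np.float64(0.0644), np.float64(0.0643)]
```

Three readings agree that the pan is at about 0.0205 m. Blade height gives about 0.0215, and the weight's outline about 0.0205. The parallax-corrected pointer gives about 0.020, above the band. A second weight is needed and should bring it to about 0.030.

Call:
{"name": "carry_out", "arguments": {
  "increments": [
    [[0.1, -0.2, 1], [0.15, 0, 0.05], 60],
    [[0.1, -0.2, 1], [0.1, 0, 0], 60],
    [[0, -0.2, 1], [0, 0, 0], 60],
    [[0, 0, 1], [0, 0, 0], 60],
    [[0, 0, 1], [0, 0, 0], 60]
  ]
}}

```text
time_s: 13.0
tool_pos: [0.448, 0.1671, 0.1612]
tool_rot: [2.497, 1.892, 0.024]
contact_force: [-0.0, -0.3, 0.7]
gripper_width: 0.0651
```

Call:
{"name": "carry_out", "arguments": {
  "increments": [
    [[0, 0, 1], [0, 0, 0], 60],
    [[0, 0, 1], [0, 0, 0], 60],
    [[0, 0, 1], [0, 0, 0], 60],
    [[0, 0, 1], [0, 0, 0], 60],
    [[0, 0, 0], [0, 0, 0], 60]
  ]
}}

```text
time_s: 13.42
tool_pos: [0.4478, 0.1649, 0.075]
tool_rot: [2.51, 1.877, 0.019]
contact_force: [-0.9, -0.9, -0.8]
gripper_width: 0.0651
```

```bash
python3 -c "
from h import *
go(.4457,.1676,.011,-14.8)"
```

```text
t13.42 tcp [0.4478 0.1649 0.075 ] yawY -16.4 tilt 0.80 F [-0.89 -0.86 -0.81] T [-0.033  0.091  0.038] w 0.0651 q6 2.04
shift units [ 0.08 -0.18  3.2 ] turn units [ 0.19 -0.07 -0.41]
```

Call:
{"name": "carry_out", "arguments": {
  "increments": [
    [[0.1, -0.15, 0.8], [0.2, -0.05, -0.4], 60],
    [[0, 0, 0.8], [0, 0, 0], 60],
    [[0, 0, 0.8], [0, 0, 0], 60],
    [[0, 0, 0.4], [0, 0, 0], 60],
    [[0, 0, 0], [0, 0, 0], 60]
  ]
}}

```text
time_s: 13.83
tool_pos: [0.4486, 0.167, 0.0208]
tool_rot: [-2.496, -1.907, -0.005]
contact_force: [0.0, 0.5, 0.8]
gripper_width: 0.0652
```

```bash
python3 -c "
from h import *
go(.4457,.1676,.0125,-14.8)"
```

```text
t13.83 tcp [0.4486 0.167  0.0208] yawY -15.2 tilt 0.19 F [0.01 0.46 0.8 ] T [-0.041  0.035 -0.055] w 0.0652 q6 2.02
shift units [-0.01 -0.15  0.41] turn units [ 0.03 -0.04 -0.11]
```

Call:
{"name": "carry_out", "arguments": {
  "increments": [
    [[0, -0.15, 0.4], [0, 0, -0.1], 60],
    [[0, 0, 0], [0, 0, 0], 60],
    [[0, 0, 0], [0, 0, 0], 160],
    [[0, 0, 0], [0, 0, 0], 160],
    [[0, 0, 0], [0, 0, 0], 160]
  ]
}}

```text
time_s: 14.25
tool_pos: [0.4479, 0.168, 0.0159]
tool_rot: [2.49, 1.913, 0.011]
contact_force: [-0.2, 0.3, -1.8]
gripper_width: 0.0422
```

Call:
{"name": "carry_out", "arguments": {
  "increments": [
    [[0, 0, 0], [0, 0, 0], 160],
    [[0, 0, 0], [0, 0, 0], 160],
    [[0, 0, -0.3], [0, 0, 0], 160],
    [[0, 0, -1], [0, 0, 0], 160],
    [[0, 0, -1], [0, 0, 0], 160]
  ]
}}

```text
time_s: 14.67
tool_pos: [0.4439, 0.1672, 0.0604]
tool_rot: [-2.489, -1.913, 0.0]
contact_force: [0.6, -0.6, -1.6]
gripper_width: 0.0421
```

```bash
python3 -c "
from h import *
go(.493,-.1555,.262,-30.5)"
```

```text
t14.67 tcp [0.4439 0.1672 0.0604] yawY -14.9 tilt 0.12 F [ 0.61 -0.59 -1.6 ] T [ 0.042 -0.056 -0.026] w 0.0421 q6 2.02
shift units [-14.95   6.51 -10.11] turn units [-0.03 -0.01  3.9 ]
```

Call:
{"name": "carry_out", "arguments": {
  "increments": [
    [[0, 0, -1], [0, 0, 0], 160],
    [[0, 0, -1], [0, 0, 0], 160],
    [[0, 0, -1], [0, 0, 0], 160],
    [[0, 0, -1], [0, 0, 0], 160],
    [[0, 0, -1], [0, 0, 0], 160]
  ]
}}

```text
time_s: 15.08
tool_pos: [0.4414, 0.1666, 0.1657]
tool_rot: [-2.488, -1.912, 0.006]
contact_force: [0.8, 0.9, -2.5]
gripper_width: 0.0424
```

Call:
{"name": "carry_out", "arguments": {
  "increments": [
    [[0, 0, -1], [0, 0, 1], 160],
    [[0, 0, -1], [0, 0, 1], 160],
    [[0, 0, -1], [0, 0, 1], 160],
    [[0, 0, -1], [0, 0, 0.8], 160],
    [[0, 0, -1], [0, 0, 0], 160]
  ]
}}

```text
time_s: 15.5
tool_pos: [0.4395, 0.1661, 0.2727]
tool_rot: [-2.73, -1.548, 0.007]
contact_force: [0.7, -0.2, -1.9]
gripper_width: 0.0425
```

```bash
python3 -c "
from h import *
go(.4935,-.1546,.255,-30.5)"
```

```text
t15.50 tcp [0.4395 0.1661 0.2727] yawY -30.9 tilt 0.33 F [ 0.66 -0.25 -1.94] T [ 0.047 -0.042 -0.   ] w 0.0425 q6 2.30
shift units [-12.38  10.55   0.86] turn units [-0.08  0.03 -0.09]
```

Call:
{"name": "carry_out", "arguments": {
  "increments": [
    [[-1, 0.85, -0.04], [0, 0, 0], 160],
    [[-1, 0.85, -0.04], [0, 0, 0], 160],
    [[-1, 0.85, -0.04], [0, 0, 0], 160],
    [[-1, 0.85, -0.04], [0, 0, 0], 160],
    [[-1, 0.85, -0.04], [0, 0, 0], 160]
  ]
}}

```text
time_s: 15.92
tool_pos: [0.4626, 0.0374, 0.2849]
tool_rot: [-2.724, -1.564, -0.01]
contact_force: [-0.1, -0.0, -2.5]
gripper_width: 0.0425
```

Call:
{"name": "carry_out", "arguments": {
  "increments": [
    [[-1, 0.85, -0.04], [0, 0, 0], 160],
    [[-1, 0.85, -0.04], [0, 0, 0], 160],
    [[-1, 0.85, -0.04], [0, 0, 0], 160],
    [[-1, 0.85, -0.04], [0, 0, 0], 160],
    [[-1, 0.8, -0.04], [0, 0, 0], 160]
  ]
}}

```text
time_s: 16.33
tool_pos: [0.4831, -0.0973, 0.2908]
tool_rot: [-2.724, -1.565, -0.011]
contact_force: [0.3, -0.3, -1.8]
gripper_width: 0.0425
```

```bash
python3 -c "
from h import *
go(.4935,-.1546,.24,-30.5)"
```

```text
t16.33 tcp [ 0.4831 -0.0973  0.2908] yawY -30.2 tilt 0.40 F [ 0.31 -0.29 -1.82] T [-0.002 -0.057  0.042] w 0.0425 q6 1.73
shift units [-2.23  1.88  2.53] turn units [ 0.05 -0.09  0.07]
```

Call:
{"name": "carry_out", "arguments": {
  "increments": [
    [[-0.8, 0.65, 0.4], [0, -0.05, 0], 160],
    [[-0.8, 0.65, 0.4], [0, 0, 0], 160],
    [[-0.4, 0.4, 0.4], [0, 0, 0], 160],
    [[0, 0, 0.4], [0, 0, 0], 160],
    [[0, 0, 0], [0, 0, 0], 160]
  ]
}}

```text
time_s: 16.75
tool_pos: [0.4924, -0.1563, 0.2585]
tool_rot: [2.727, 1.554, 0.006]
contact_force: [-1.0, 0.4, -2.7]
gripper_width: 0.0422
```

```bash
python3 -c "
from h import *
go(.4935,-.1546,.225,-30.5)"
```

```text
t16.75 tcp [ 0.4924 -0.1563  0.2585] yawY -30.7 tilt 0.29 F [-1.01  0.38 -2.75] T [ 0.     0.07  -0.027] w 0.0422 q6 1.64
shift units [ 0.1  -0.    1.68] turn units [ 0.07 -0.03 -0.04]
```

Call:
{"name": "carry_out", "arguments": {
  "increments": [
    [[0.1, 0, 0.5], [0.05, -0.03, 0], 160],
    [[0, 0, 0.5], [0, 0, 0], 160],
    [[0, 0, 0.4], [0, 0, 0], 160],
    [[0, 0, 0.3], [0, 0, 0], 160],
    [[0, 0, 0], [0, 0, 0], 160]
  ]
}}

```text
time_s: 17.17
tool_pos: [0.4925, -0.1497, 0.221]
tool_rot: [-2.724, -1.561, 0.0]
contact_force: [0.2, 0.0, -1.8]
gripper_width: 0.0424
```

```bash
python3 -c "
from h import *
go(.4935,-.1546,.2,-30.5)
s=manip.read_camera('scene')
m=brass('scene',s)[170:240,370:420]
for c in cv2.findContours(m,0,1)[0]:
  if cv2.contourArea(c)>40: print(np.array(cv2.boundingRect(c))+[370,170,0,0])
o,M=st()
for a in(-1,1):
  for b in(-1,1):
    for z in(-.016,0):
      print(a,b,z,np.round(proj('scene',o['tool_pos']+M@np.array([a*.022-.001,b*.022,-z])),1))
cv2.imwrite('pics/e.png',cv2.resize(s[170:260,345:445],(600,540),interpolation=2))"
```

```text
t17.17 tcp [ 0.4925 -0.1497  0.221 ] yawY -30.4 tilt 0.11 F [ 0.25  0.03 -1.82] T [0.004 0.017 0.042] w 0.0424 q6 1.65
shift units [-0.19  0.17  1.05] turn units [-0.03 -0.01  0.03]
[381 220  25  18]
[382 195  25  17]
t17.22 tcp [ 0.4925 -0.1497  0.2215] yawY -30.4 tilt 0.10 F [-0.57 -1.32 -2.87] T [ 0.004 -0.049  0.025] w 0.0422 q6 1.65
-1 -1 -0.016 [408.6 210.4]
-1 -1 0 [409.5 203.1]
-1 1 -0.016 [402.  201.1]
-1 1 0 [402.7 194. ]
1 -1 -0.016 [387.1 211.8]
1 -1 0 [387.8 204.5]
1 1 -0.016 [381.3 202.4]
1 1 0 [381.9 195.2]
```

View pics/e.png

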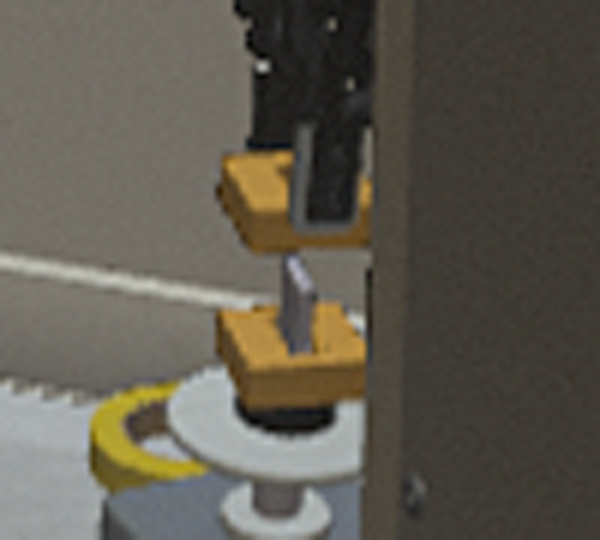

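The upper weight hangs level at about (300,200), a little off the blade at (298,300). The outline agrees with the projection. I'll correct the lateral offset and then go down.

Call:
{"name": "carry_out", "arguments": {
  "increments": [
    [[-0.2, 0.17, 0.1], [0, 0, 0], 160],
    [[0, 0, 0], [0, 0, 0], 160],
    [[0, 0, 0.2], [0, 0, 0], 160],
    [[0, 0, 0], [0, 0, 0], 160],
    [[0, 0, 0], [0, 0, 0], 160]
  ]
}}

```text
time_s: 17.63
tool_pos: [0.4945, -0.1552, 0.2164]
tool_rot: [2.724, 1.563, 0.003]
contact_force: [0.9, 0.2, -1.9]
gripper_width: 0.042
```

```bash
python3 -c "
from h import *
go(.4935,-.1546,.195,-30.5)"
```

```text
t17.63 tcp [ 0.4945 -0.1552  0.2164] yawY -30.3 tilt 0.10 F [ 0.87  0.24 -1.85] T [-0.028  0.002 -0.005] w 0.0420 q6 1.64
shift units [ 0.   -0.06  1.07] turn units [ 0.02 -0.02  0.05]
```

Call:
{"name": "carry_out", "arguments": {
  "increments": [
    [[0, -0.05, 0.25], [0, 0, 0.03], 160],
    [[0, 0, 0.25], [0, 0, 0], 160],
    [[0, 0, 0.25], [0, 0, 0], 160],
    [[0, 0, 0.15], [0, 0, 0], 160],
    [[0, 0, 0.1], [0, 0, 0], 160]
  ]
}}

```text
time_s: 18.05
tool_pos: [0.4939, -0.1551, 0.1952]
tool_rot: [2.725, 1.559, 0.004]
contact_force: [0.3, 0.4, -2.2]
gripper_width: 0.042
```

```bash
python3 -c "
from h import *
go(.4935,-.1546,.1765,-30.5)"
```

```text
t18.05 tcp [ 0.4939 -0.1551  0.1952] yawY -30.5 tilt 0.18 F [ 0.29  0.44 -2.2 ] T [-0.03   0.036 -0.028] w 0.0420 q6 1.64
shift units [ 0.01 -0.03  0.94] turn units [ 0.04 -0.02  0.01]
```

Call:
{"name": "carry_out", "arguments": {
  "increments": [
    [[0, 0, 0.25], [0, 0, 0], 160],
    [[0, 0, 0.25], [0, 0, 0], 160],
    [[0, 0, 0.2], [0, 0, 0], 160],
    [[0, 0, 0.15], [0, 0, 0], 160],
    [[0, 0, 0], [0, 0, 0], 160]
  ]
}}

```text
time_s: 18.47
tool_pos: [0.4935, -0.1548, 0.1753]
tool_rot: [2.727, 1.559, 0.003]
contact_force: [-1.4, -0.8, -2.3]
gripper_width: 0.0421
```

Call:
{"name": "carry_out", "arguments": {
  "increments": [
    [[0, 0, 0.1], [0, 0, 0], 160],
    [[0, 0, 0.1], [0, 0, 0], 160],
    [[0, 0, 0.1], [0, 0, 0], 160],
    [[0, 0, 0], [0, 0, 0], 160],
    [[0, 0, 0], [0, 0, 0], 160]
  ]
}}

```text
time_s: 18.88
tool_pos: [0.4936, -0.1549, 0.1694]
tool_rot: [2.726, 1.559, 0.003]
contact_force: [-1.1, 0.8, -1.2]
gripper_width: 0.0424
```

```bash
python3 -c "
from h import *
go(.4935,-.1546,.1675,-30.5)"
```

```text
t18.88 tcp [ 0.4936 -0.1549  0.1694] yawY -30.5 tilt 0.13 F [-1.11  0.83 -1.2 ] T [0.066 0.125 0.044] w 0.0424 q6 1.64
shift units [ 0.01 -0.01  0.09] turn units [ 0.03 -0.02  0.01]
```

Part of the load is on the pan now. I'll lower a few more millimetres and release.

Call:
{"name": "carry_out", "arguments": {
  "increments": [
    [[0, 0, 0.1], [0, 0, 0], 160],
    [[0, 0, 0.1], [0, 0, 0], 160],
    [[0, 0, 0], [0, 0, 0], 160],
    [[0, 0, 0], [0, 0, 0], 160],
    [[0, 0, 0], [0, 0, 0], 160]
  ]
}}

```text
time_s: 19.3
tool_pos: [0.4938, -0.155, 0.1658]
tool_rot: [2.725, 1.559, 0.004]
contact_force: [-0.9, 0.9, 0.1]
gripper_width: 0.0425
```

Call:
{"name": "carry_out", "arguments": {
  "increments": [
    [[0, 0, 0], [0, 0, 0], 60],
    [[0, 0, 0], [0, 0, 0], 60],
    [[0, 0, 0], [0, 0, 0], 60],
    [[0, 0, 0], [0, 0, 0], 60],
    [[0, 0, -0.3], [0, 0, 0], 60]
  ]
}}

```text
time_s: 19.72
tool_pos: [0.4943, -0.1552, 0.1717]
tool_rot: [2.725, 1.558, 0.005]
contact_force: [-0.1, 0.8, 0.5]
gripper_width: 0.0655
```

Call:
{"name": "carry_out", "arguments": {
  "increments": [
    [[0, 0, -0.8], [0, 0, 0], 60],
    [[0, 0, -1], [0, 0, 0], 60],
    [[0, 0, -1], [0, 0, 0], 60],
    [[0, 0, -1], [0, 0, 0], 60],
    [[0, 0, -1], [0, 0, 0], 60]
  ]
}}

```text
time_s: 20.13
tool_pos: [0.4917, -0.1541, 0.2693]
tool_rot: [-2.724, -1.558, 0.002]
contact_force: [0.5, 0.9, 0.8]
gripper_width: 0.0649
```

Call:
{"name": "carry_out", "arguments": {
  "increments": [
    [[1, -0.8, 0], [0, 0, 0], 60],
    [[1, -0.8, 0], [0, 0, 0], 60],
    [[1, -0.8, 0], [0, 0, 0], 60],
    [[1, -0.8, 0], [0, 0, 0], 60],
    [[1, -0.8, 0], [0, 0, 0], 60]
  ]
}}

```text
time_s: 20.55
tool_pos: [0.4779, -0.0295, 0.2779]
tool_rot: [2.726, 1.542, 0.012]
contact_force: [1.0, 0.7, -0.0]
gripper_width: 0.0654
```

Call:
{"name": "carry_out", "arguments": {
  "increments": [
    [[1, -0.8, 0], [0, 0, 0], 60],
    [[1, -0.8, 0], [0, 0, 0], 60],
    [[1, -0.8, 0], [0, 0, 0], 60],
    [[0.5, -0.4, 0], [0, 0, 0], 60],
    [[0, 0, 0], [0, 0, 0], 60]
  ]
}}

```text
time_s: 20.97
tool_pos: [0.4644, 0.0672, 0.281]
tool_rot: [2.722, 1.547, 0.02]
contact_force: [0.5, 0.4, 0.9]
gripper_width: 0.0654
```

```bash
python3 - <<'E'
from h import *
s=manip.read_camera('scene');t=manip.read_camera('top');st()
def redm(i):
    h=cv2.cvtColor(i,cv2.COLOR_BGR2HSV);return cv2.inRange(h,(0,110,60),(7,255,255))|cv2.inRange(h,(170,110,60),(180,255,255))
q=[]
for i,(a,b,c,d) in((s,(265,290,400,420)),(t,(285,310,380,425))):
    ys,xs=np.nonzero(redm(i)[a:b,c:d]);q.append((xs.mean()+c,ys.mean()+a));print(len(xs))
print(q,tri(*q))
m=brass('scene',s)[200:260,370:420];c=max(cv2.findContours(m,0,1)[0],key=cv2.contourArea);print('stack',np.array(cv2.boundingRect(c))+[370,200,0,0])
cc=[np.round(onz('top',np.mean(c[:,0],0),.016),3) for c in cv2.findContours(brass('top',t),0,1)[0] if cv2.contourArea(c)>150];print(cc)
cv2.imwrite('pics/f.png',cv2.resize(s[200:310,345:445],(600,660),interpolation=2)[:600])
E
```

```text
t21.07 tcp [0.4649 0.0655 0.2809] yawY -30.9 tilt 0.97 F [ 0.65 -0.66 -0.14] T [-0.016  0.001 -0.002] w 0.0649 q6 2.08
20
20
[(np.float64(409.9), np.float64(280.7)), (np.float64(395.4), np.float64(295.9))] (array([ 0.43301609, -0.15405214,  0.05336195]), np.float64(0.0011532711430901742))
stack [381 217  26  25]
[array([ 0.522, -0.182,  0.016])]
```

View pics/f.png

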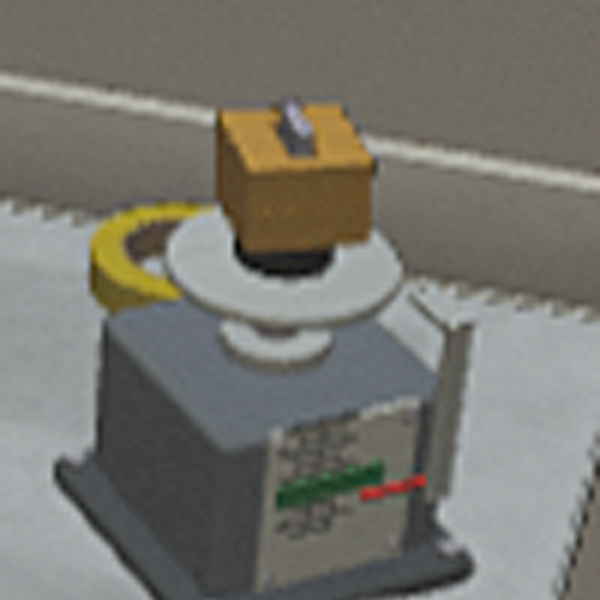

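The stack of two lies flat with the blade tip showing, and the red pointer is at about (395,488). It looks slightly below the band, but the pointer stands about 10 mm in front of the plate. I'll check that with independent height measurements.

```bash
python3 - <<'E'
from h import *
s=manip.read_camera('scene')
Y=np.radians(-30.4);u=np.array([np.cos(Y),np.sin(Y)]);w=np.array([-u[1],u[0]])
for j in(.026,.029,.032,.035):
    q=np.array([proj('scene',(*(np.array([.493,-.1555])+.022*(a*u+b*w)),.165-j+zz)) for a in(-1,1) for b in(-1,1) for zz in(0,.032)])
    print(j,'min',q.min(0),'max',q.max(0),'blade top',proj('scene',(.493,-.1555,.205-j)))
m=brass('scene',s)
for c in cv2.findContours(m,0,1)[0]:
    if cv2.contourArea(c)>150: k=c[:,0];print(cv2.boundingRect(c),'L',k[k[:,0].argmin()],'B',k[k[:,1].argmax()],'T',k[k[:,1].argmin()],'R',k[k[:,0].argmax()])
print(cv2.cvtColor(s,cv2.COLOR_BGR2GRAY)[213:228,388:402])
# calibration check on fixed things: housing top corners (z .09) and base corners, predicted
X=np.radians(-16.5);ax=np.array([np.cos(X),np.sin(X)]);ay=np.array([-ax[1],ax[0]]);c=np.array([.493,-.1555])
for z,h in((.09,.048),):
    for a,b in((-1,1),(-1,-1),(1,1)):print('housing corner',a,b,proj('scene',(*(c+h*(a*ax+b*ay)),z)))
for b in(1,-1): print('front bottom',b,proj('scene',(*(c+.06*(-ax)+.058*b*ay),.0)),proj('scene',(*(c-.048*ax+.048*b*ay),.012)))
E
```

```text
0.026 min [380.35850751 215.20606562] max [408.16841962 240.1458928 ] blade top [394.91984984 217.21407658]
0.029 min [380.2589832 216.4755497] max [408.01675562 241.40962947] blade top [394.79215576 218.51507236]
0.032 min [380.15977785 217.74091952] max [407.86560293 242.66915496] blade top [394.66488687 219.81173617]
0.035 min [380.06088992 219.00219504] max [407.71495897 243.92449027] blade top [394.53804105 221.10408959]
(208, 359, 34, 31) L [208 368] B [218 389] T [228 359] R [241 379]
(381, 217, 26, 25) L [381 219] B [386 241] T [396 217] R [406 237]
[[111 106 112 108 110 108 108 108 104 109 104 111 108 109]
 [104 106 108 110 110 108 110 111 108 112 108 108 109 109]
 [108 108 110 107 111 110 107 106 107 108 106 110 107 106]
 [108 108 110 105  94 106  90 108 108 105 104 103 103 106]
 [105 102  90  87  99 132 112  99 125 124 124 124 122 122]
 [124 124 105  86 106 172 149 118 142 142 141 139 143 136]
 [144 137 138 108  80 156 156 146 134 140 138 137 138 133]
 [140 131 111  88  70 108 170 152 144 137 140 140 141 143]
 [142 141 117  66  63  87 149 157 150 138 144 139 141 143]
 [142 142 137  82  68  65  81 130 111 116 140 137 139 138]
 [138 142 140 118  80  67  75  80  81 104 143 140 136 139]
 [140 137 143 141  99  65  77  84  80  99 146 141 141 138]
 [141 142 143 141 122  76  86  88  88  82 140 143 143 142]
 [144 144 145 147 144 126 125 127 125 123 136 146 146 146]
 [140 141 138 133 135 138 138 137 129 132 129 121 122 123]]
housing corner -1 1 [382.61539107 270.20656923]
housing corner -1 -1 [422.66199453 260.62563979]
housing corner 1 1 [361.32566576 247.76220654]
front bottom 1 [378.09873094 309.56623011] [379.91946295 300.70955094]
front bottom -1 [424.69372156 296.9456827 ] [418.42551333 290.54629839]
```

Blade tip, stack outline and triangulated pointer put the pan at 0.029–0.031 m. The tool height when the load balanced agrees. The third weight has not moved and the gripper is clear, so I'm handing in.

```bash
python3 -c "
from workcell import manip
print(manip.close_job())"
```

```text
the job is handed in; nothing more can be done
None
```

I put two brass weights over the blade, one at a time and both lying flat, left the third on the bench, and handed the job in at about 21 s. I read the blade angle (about -30° in the world frame) from the top camera. Both slots went on with no contact force before the seat or the weight below.

| What I checked | Pan sinking |
|---|---|
| Blade-top height in the image | about 0.031 m |
| Outline of the stacked weights | about 0.030 m |
| Triangulated pointer against the green band | about 0.029 m |
| Tool height when the load balanced | about 0.031 m |

- **Result:** the readings agree that the pan is inside the allowed 0.022 to 0.0332 m. After the first weight it read only about 0.0205 m, so I added the second.
- **Bystanders:** the third weight's outline in the image is unchanged and the gripper was clear of everything. I did not measure the other bystanders again, but the arm passed well above them.
- **What disagreed:** in the raw scene view the pointer looks slightly below the band. If it lay flush with the plate, the pan would be at about 0.0346 m, outside the limit. Triangulation puts the pointer about 10 mm in front of the plate, which accounts for that.
- **Unexplained:** the housing's top corners appeared about 4 pixels lower than I predicted, so the plate's exact position, and with it the pointer reading, is less certain than the other three.

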